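Short spin of a balanced tube

ROBOT

A 6-joint arm with a two-finger parallel gripper is mounted at the origin on a cart in front of the work surface, level with it; the furniture and walls round the work are solid. World frame = base frame: x ahead of the robot, y to its left, z up, the work surface at z = 0. Lengths are in m, angles in rad, forces in N, time in s.
With the tool pointing down it reaches from about 0.3 to 0.775 m from the base axis. Payload 14.6 kg.
Tool frame: the origin (TCP) lies at the very end of the fingers, on their centre line; the grasp point (between the pads) lies 19 mm behind it; z points along the fingers, x is the direction in which the jaws open and shut, and the axes are right-handed (so a half turn about z gives the same grasp; the last joint's range is limited). The gripper opens to 85 mm and grips with 20 to 120 N. Pads are 22 mm wide; open, the fingers measure 114 mm over their backs; the gripper's body (76 mm by 85 mm) begins 54 mm behind the grasp point. The pads swing forward as they close: fully open they stand 13 mm farther back than shut.
Start: joints at [-1.353, 0.3, 1.521, -0, 1.321, -0.067], TCP at [0.155, -0.528, 0.231] pointing down, gripper open.
Joint ranges: [-3.03, 3.03], [-0.79, 2.21], [0.23, 2.52], [-1.04, 4.18], [0, 3.07], [-2.55, 2.55]. Speed limits (rad/s): [2.22, 2.22, 2.57, 3.14, 3.14, 3.14].

INTERFACE

Orientations are given as a rotation vector (axis times angle).
In Python, from plant import r, eyes gives the robot as it stands.
- The arm moves only by the tool arm_command, never from a script. Its argument "plan" is a list that holds one entry, the list of rows, each a list of 7 numbers: the closure, from -1 (fully open) to 1 (shut), so that 0 is half open, then the shift along the tool's x, y, z in m, then the turn, a rotation vector about the tool's x, y, z in degrees. In form: [[[grip, x, y, z, rx, ry, rz], ...]]. A call has 1 to 20 rows; each row shifts and turns the commanded pose from where the row before left it, along the tool's axes as they then stand; what a row does not reach is not made up. A row lasts 1/12 s, in which the tool goes at most 41.7 mm and 7.16 degrees, less where a joint would pass 70% of its speed; a pose out of reach is approached as far as the arm can. A call is refused whole if a number of a shift passes 0.0417 or a number of a turn 7.16, either way. A call with a gripper value outside its range is refused whole. The fingers move at their own pace and stop on an object; "grip_force" is the grip in N (left out, the last holds). Time passes only in rows, so rows that do not move let the fingers close. It gives the time, the measured TCP pose, the force and the opening at its end, in the units of the state.
- r.observe(): the state, without advancing time (a new reading comes with each control period).
- eyes.snapshot(name): name is "side" or "top"; returns (picture, depth): 480x640x3 uint8, red, green, blue; 480x640 float32, m along the optical axis (not along the pixel's ray), 0 where there is no reading.
- eyes.camera_params(name): a dict with "vfov" (degrees; the focal length in pixels is half the picture's height over the tangent of half this angle, whatever the lens; pixels are square), "cx", "cy" (the principal point, pixels), "k1" (the pictures are not rectified: a ray, as slopes to the right and down, at radius r is drawn at 1 + k1 r^2 times it, then the intrinsics apply), "R" (3x3) and "t" (3): a world point X has camera coordinates R X + t. Camera axes: x right, y down, z forward; pixel columns grow to the right and rows downward; lengths in m; the calibration is good to about 2 mm. A picture is of the moment at which its call begins. camera_params takes no time and is no camera call.
- r.hand_in(): hands the job in, once; it reports no verdict.
The state is a dict: "time_s": time; "joints": joint angles; "joint_velocities": joint speeds; "tau": joint torques, N m; "tcp_pos": TCP position; "tcp_rot": TCP orientation; "wrist_force": force on the tool from outside, world axes, zero at the start; "wrist_torque": the same for the moment, N m; "gripper_width": finger opening in m.
Only numpy, scipy, OpenCV 4.12 (cv2) and the standard library are available. Lean on these libraries where they do the work, as an engineer would, in place of code of your own. Each camera call takes 0.05 s, during which the arm holds its last target. There are 200 camera calls.

TASK

Give the red-capped tube a short spin in the small bench centrifuge: take it from the rack and drop it bottom-down, fully home, into the empty rotor bucket straight opposite the white-capped balance tube, then swing the smoked lid shut. With the lid shut, press the big green spring-loaded key down by at least 5 mm of its 8 mm travel, keep it down for three seconds, and finish with the arm still holding it down: do not let go at the end. The key must not be pressed while the lid is open, you may not lean hard on the machine (40 N is too much), and the other tubes, the timer and the beaker stay where they are.

Things in the scene. Friction and masses are not known exactly. Their poses are not given: they have to be found in the camera images.
- centrifuge: small bench centrifuge, fixed, light grey housing 170 (x) x 250 (y) x 100 mm high; origin at the centre of its underside; x points to its back (hinge side), y to its left seen from the robot. Round chamber (132 mm across) with its axis at y = +40 mm; control deck on the right
- rotor: four-place rotor in the chamber, braked (does not turn), stopped at an angle of up to 0.9 rad either way; origin on the chamber's axis, 37 mm above the table. Four hanging aluminium buckets at 90 degrees on a circle of 42 mm radius, mouths 100 mm above the table, level with the housing's top. Balance tube in the one at its +x (far side), the opposite one is at its -x, on the robot's side
- bucket_opposite (a point): centre of the mouth (top rim) of the empty bucket straight opposite the balance tube: inner diameter 19 mm, flared to 25 mm at the rim, 60 mm deep; a tube fully home stands 40 mm out of it
- bucket_floor (a point): centre of the inner floor of that same bucket, 60 mm below its mouth
- sample_tube_mid (a point): the red-capped tube: stands upright in the rack at the start; brown tube 16 mm in diameter with round bottom and white label band, push cap 18 mm in diameter and 16 mm high at the top, 100 mm long in all, about 20 g. This point is at its centre, 50 mm above the foot and 50 mm below the top of the cap; z axis runs up to the cap
- sample_tube_foot (a point): lowest point of the red-capped tube, on its axis
- balance_tube_mid (a point): centre (50 mm above the foot) of the like tube with a white cap, already home in a rotor bucket; leave it there
- blue_tube_1_mid (a point): centre of a like tube with a blue cap in the rack; bystander
- blue_tube_2_mid (a point): centre of another tube with a blue cap in the rack; bystander
- rack: blue-green tube rack, fixed, 92 (x) x 147 (y) mm; origin at the centre of its underside. Six round holes of 19.5 mm, 45 mm apart, in a top plate whose upper face is at z = 66 mm (two end walls reach 68 mm); tubes stand on its floor at z = 6 mm, so they stand 40 mm out of the plate
- lid (a joint): angle of the lid in rad: 0 shut, about 1.5 open (upright at the start, its top edge up to 290 mm above the table); it turns about the hinge line at the machine's back, along the machine's y axis. It stays by friction when steeper than about 1 rad; drawn forward below about 0.8 it sinks shut by itself, damped, in about a second. Weight 0.15 kg
- lid_tab (a point): point on the outer face of the lid's finger tab (looks up when shut; backward, away from the robot, when open), 173 mm from the hinge line. The tab is a plate 6 mm thick, 50 mm wide along y, from 152 to 183 mm from the hinge. Below it on the outer side bulges the smoked dome, 48 mm high. z points out of this face, x from the tab to the hinge
- lid_hinge (a point): point on the hinge line at the middle of the lid, 106 mm above the table
- spin_key (a joint): travel of the green short-spin key in m: 0 up, 0.008 fully down; it moves straight down against a spring (3.6 N at the start of travel, 8.1 N at 5 mm, 10.8 N at the bottom) and springs back when let go
- key_top (a point): centre of the top face of the green key (37 x 37 mm) on the control deck, 116 mm above the table when up; moves with the key
- timer_mid (a point): centre of a white bench timer, 60 x 62 x 18 mm, lying between rack and centrifuge; bystander
- small_beaker_mid (a point): centre of a glass beaker 51 x 56 x 68 mm to the right of the centrifuge; bystander

How it is judged:
On the way, in this order (a step that is already met when the one before it is completed fails the run):
1. the red-capped tube is fully home in the bucket opposite the balance tube, and let go (distance between sample_tube_foot and bucket_floor below 0.006 m and angle between sample_tube_foot's own z axis and vertical below 0.12 rad and contact force between the fingers and sample_tube below 0.05 N), for 0.2 s.
2. the lid is shut over it (value of joint lid below 0.04 rad and distance between sample_tube_foot and bucket_floor below 0.006 m and angle between sample_tube_foot's own z axis and vertical below 0.12 rad), for 0.2 s.
3. the green key is held down at least 5 mm for three seconds, lid shut (value of joint lid below 0.04 rad and value of joint spin_key above 0.005 m), for 3 s.
At the end, for the whole second after the job is handed in: the arm itself keeps the green key pressed by 5 mm or more of its 8 mm; the lid is shut (within 0.04 rad); the red-capped tube stands upright (within 0.12 rad) in the bucket opposite the balance tube with its foot within 6 mm of the bucket's floor; the balance tube is within 12 mm of where it was (all of step 3 and contact force between any of the fingers, the arm and centrifuge above 3 N and distance between sample_tube_foot and bucket_floor below 0.006 m and angle between sample_tube_foot's own z axis and vertical below 0.12 rad and horizontal distance between balance_tube_mid and bucket_opposite above 0.075 m and distance of balance_tube_mid from where it was at the start of the episode below 0.012 m); the arm keeps its last pose, push and grip.
It fails at once if the green key is pressed by more than 2 mm while the lid is open (value of joint spin_key above 0.002 m and value of joint lid above 0.1 rad).
It fails at once if the robot pushes on the machine with more than 40 N (contact force between any of the fingers, the arm and centrifuge above 40 N).
It fails at once if another tube, the timer or the beaker is moved by more than 20 mm (distance of any of balance_tube_mid, blue_tube_1_mid, blue_tube_2_mid, timer_mid, small_beaker_mid from where it was at the start of the episode above 0.02 m).
It also fails if it takes over 58 s, if anything falls off the work surface, if the arm or the gripper's body presses on something with over 40 N, if the wrist force passes 120 N, or if a joint passes its speed limit or range.

## Working session

There is one attempt and no reset: what is moved stays moved. The work goes in short steps, Python scripts to look and compute and a tool call to move; the robot and the scene stay as the last step left them, time stands still between calls to the robot, and variables do not carry over. Pictures are saved under pics/ and viewed, about 8 in all and at most 12, crops included, and the job is handed in when it is done.

Besides the shell and the picture viewer there is one more tool, called after "Request:" as name(argument=value, ...) on one line, values as JSON. arm_command: Moves the arm, as the interface text tells. Its arguments: {"type":"object","properties":{"plan":{"type":"array","items":{"type":"array","items":{"type":"array","items":{"type":"number"}}}},"grip_force":{"type":"number"}},"required":["plan"]}

```bash
mkdir -p pics
cat > h.py <<'E'
import numpy as np, cv2
from plant import r, eyes
from scipy.spatial.transform import Rotation as Ro
def cam(n):
    p=eyes.camera_params(n); f=240/np.tan(np.radians(p['vfov'])/2)
    return p,f
def world(n,u,v,d):
    p,f=cam(n); x=(np.asarray(u,float)-p['cx'])/f; y=(np.asarray(v,float)-p['cy'])/f
    a,b=x.copy(),y.copy()
    for _ in range(20):
        s=1+p['k1']*(a*a+b*b); a,b=x/s,y/s
    C=np.stack([a*d,b*d,d*np.ones_like(a)],-1)
    return (C-np.array(p['t']))@np.array(p['R'])
def ray(n,u,v):
    p,_=cam(n); c=-np.array(p['R']).T@np.array(p['t'])
    q=world(n,u,v,1.0); return c,q-c
def atz(n,u,v,z):
    c,d=ray(n,u,v); return c+d*(z-c[2])/d[2]
def tri(a,b):
    (c1,d1),(c2,d2)=ray(*a),ray(*b)
    s=np.linalg.lstsq(np.stack([d1,-d2],1),c2-c1,rcond=None)[0]
    p,q=c1+s[0]*d1,c2+s[1]*d2
    return (p+q)/2,np.linalg.norm(p-q)
def pix(n,X):
    p,f=cam(n); C=np.array(p['R'])@np.asarray(X)+np.array(p['t']); a,b=C[:2]/C[2]; s=1+p['k1']*(a*a+b*b)
    return f*a*s+p['cx'],f*b*s+p['cy']
E
python3 - <<'E'
from h import *
np.set_printoptions(precision=4,suppress=True)
for n in ("side","top"):
    im,d=eyes.snapshot(n); cv2.imwrite(f"pics/{n}0.png",im[:,:,::-1]); np.savez(f"{n}0.npz",im=im,d=d)
    p,f=cam(n); print(n,p['k1'],f,-np.array(p['R']).T@p['t'],np.array(p['R'])[2])
print(r.observe())
E
```

```text
side -0.1413579673118199 517.0815230645115 [0.196  0.8898 0.4843] [ 0.2743 -0.884  -0.3785]
top -0.08528208742819154 533.99625186657 [ 0.4284 -0.0112  1.2882] [ 0.0538  0.0123 -0.9985]
{'time_s': 0.1, 'joints': array([-1.3526,  0.3004,  1.5215, -0.    ,  1.3207, -0.0666]), 'joint_velocities': array([-0.0004, -0.0009, -0.0016, -0.0003,  0.    ,  0.0001]), 'tau': array([  0.0019, -54.4377, -36.237 ,  -0.    ,   0.0031,   0.    ]), 'tcp_pos': array([ 0.1545, -0.5276,  0.2308]), 'tcp_rot': array([-2.5137,  1.8833,  0.0013]), 'wrist_force': array([-0.9097, -0.264 , -0.1895]), 'wrist_torque': array([-0.0083,  0.0103, -0.0418]), 'gripper_width': 0.08528732558856197}
```

View pics/top0.png

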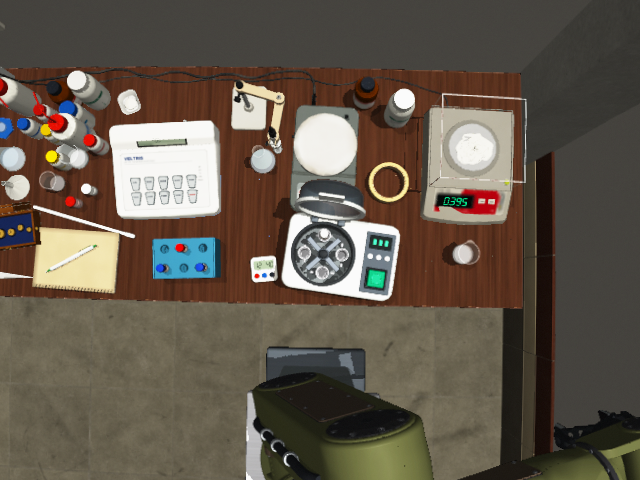

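View pics/side0.png

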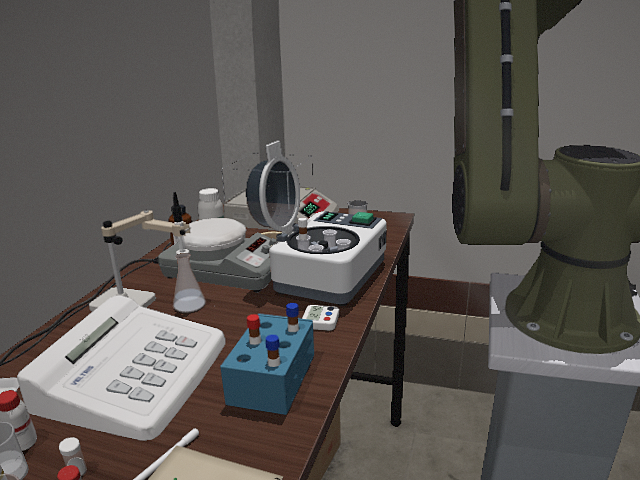

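The top view shows the rack around (187,258), the red cap at about (181,248) and the blue caps near (162,268) and (202,268). The rotor is near (323,254) and the key at (376,279). The side view shows the red cap near (253,322) and the lid upright near (275,185). I'll enlarge both.

Run:
```python
from h import *
t=np.load("top0.npz")['im'][:,:,::-1]; s=np.load("side0.npz")['im'][:,:,::-1]
a=cv2.resize(t[175:305,275:405],None,fx=4.6,fy=4.6,interpolation=cv2.INTER_CUBIC)
cv2.imwrite("pics/c1.png",a)
b=cv2.resize(s[135:295,240:400],None,fx=3.75,fy=3.75,interpolation=cv2.INTER_CUBIC)
cv2.imwrite("pics/c2.png",b)
np.set_printoptions(precision=4,suppress=True)
# red cap blobs and depth
for n in("top","side"):
    z=np.load(n+"0.npz"); im=z['im'].astype(int); d=z['d']
    R,G,B=im[...,0],im[...,1],im[...,2]
    for nm,m in(("red",(R>110)&(G<70)&(B<70)),("blue",(B>90)&(R<60)&(G<90)),("green",(G>90)&(R<70)&(B<130)&(G>B+25))):
        k,l,st,c=cv2.connectedComponentsWithStats(m.astype(np.uint8))
        for i in range(1,k):
            if st[i,4]>25:
                W=world(n,c[i][0],c[i][1],float(np.median(d[l==i])))
                print(n,nm,st[i],c[i],W)
```

```text
top red [ 0 78  4 13 37] [ 1.1351 84.0541] [0.8502 0.7245 0.1499]
top red [ 33  92  32  39 350] [ 48.5771 115.9514] [0.774  0.6033 0.151 ]
top red [ 83 134  14  12 119] [ 88.8151 139.5042] [0.739  0.5394 0.0779]
top red [454 189  46  25 603] [480.8524 202.0166] [ 0.6113 -0.3841  0.0517]
top red [ 65 196  11  11  94] [ 70.0532 200.9149] [0.5972 0.5925 0.0457]
top red [  0 207  13   7  63] [  6.1746 209.6508] [0.5651 0.7075 0.1221]
top red [ 31 213   4  28  37] [ 32.8378 226.5676] [0.5348 0.6893 0.0351]
top red [  0 242  35   7  45] [ 17.4222 245.    ] [0.4892 0.7262 0.036 ]
top red [176 244   8   8  54] [179.4074 247.2593] [0.4882 0.3049 0.1059]
top blue [ 59 100  16  14 167] [ 67.    106.976] [0.8085 0.5835 0.1073]
top blue [ 17 118  11  11 102] [ 22.049  122.9118] [0.7791 0.7077 0.0797]
top blue [195 263   9   8  55] [199.4727 266.8545] [0.4454 0.2584 0.1048]
top blue [156 264   8   8  50] [159.8 267.7] [0.4415 0.3478 0.1062]
top green [367 269  18  19  73] [375.2877 277.9589] [ 0.429 -0.132  0.115]
side red [303 194  26  19 171] [317.076  202.0468] [ 0.6126 -0.3833  0.0504]
side red [247 314  12   7  70] [252.3429 317.0429] [0.4903 0.3064 0.1048]
side red [  0 390  17  14 171] [  7.076  396.3099] [0.7379 0.54   0.0771]
side red [ 57 465  22  15 246] [ 67.7398 472.5407] [0.598  0.5937 0.0463]
side blue [286 303  12   6  59] [291.5932 305.3898] [0.4471 0.2601 0.1049]
side blue [265 335  14   9  80] [271.35   338.2375] [0.4424 0.3515 0.1051]
side blue [269 343   7   7  26] [271.3846 346.2692] [0.4407 0.3572 0.0963]
side green [353 212  20   7  67] [362.5672 215.6866] [ 0.4268 -0.1236  0.1157]
```

View pics/c1.png

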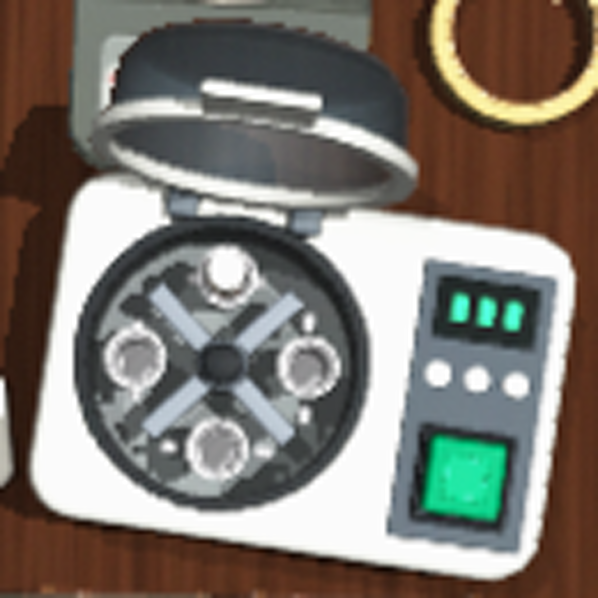

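View pics/c2.png

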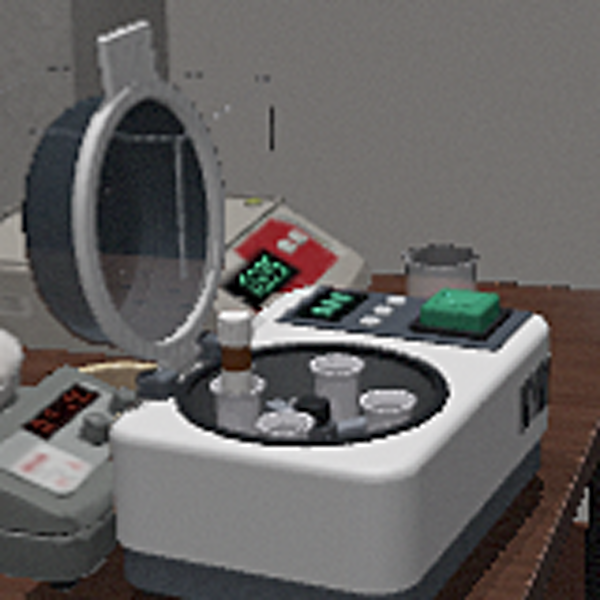

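```bash
cat > m.py <<'E'
from h import *
np.set_printoptions(precision=4,suppress=True)
T=lambda x,y:((x+.5)/4.6-.5+275,(y+.5)/4.6-.5+175)
S=lambda x,y:((x+.5)/3.75-.5+240,(y+.5)/3.75-.5+135)
P=dict(opp=(T(217,448),S(388,402),.1),left=(T(135,355),S(285,425),.1),right=(T(307,365),S(335,362),.1),bal=(T(230,272),S(236,318),.14),
 key=(T(465,475),S(464,302),.116),tab=(T(262,95),S(128,50),.28))
for k,(t,s,z) in P.items():
    print(k,'tri',*tri(("top",*t),("side",*s)),'top@z',atz("top",*t,z),'side@z',atz("side",*s,z))
print('red tri',*tri(("top",179.4,247.26),("side",252.3,317.0)))
print('rotor hub ring c', atz("top",*T(222,363),.1))
for nm,a in dict(cornFL=(40,510),FR=(505,578),BL=(80,180),BR=(570,245)).items(): print(nm,atz("top",*T(*a),.1))
E
python3 m.py
python3 - <<'E'
import sys; sys.path.insert(0,'.')
from h import *
np.set_printoptions(precision=4,suppress=True)
# housing top point cloud from both depth maps
for n in("top","side"):
    z=np.load(f"{n}0.npz"); d=z['d']; im=z['im'].astype(int)
    v,u=np.mgrid[0:480,0:640]; W=world(n,u,v,d[...]) if False else None
    p,f=cam(n)
    W=np.array([world(n,u.ravel(),v.ravel(),1.0)])[0]; c,_=ray(n,320.,240.); W=c+(W-c)*d.ravel()[:,None]
    w=(im.min(2).ravel()>150)
    m=w&(abs(W[:,2]-.1)<.006)&(abs(W[:,0]-.47)<.14)&(abs(W[:,1]+.05)<.2)
    r_=cv2.minAreaRect(W[m,:2].astype(np.float32)); print(n,m.sum(),r_,np.median(W[m,2]))
    # rack top plate
    m=(im[...,2].ravel()>im[...,0].ravel()+40)&(abs(W[:,2]-.066)<.008)&(abs(W[:,0]-.47)<.1)&(abs(W[:,1]-.3)<.12)
    print('rack',m.sum(),cv2.minAreaRect(W[m,:2].astype(np.float32)),np.median(W[m,2]))
E
```

```text
opp tri [ 0.4403 -0.0143  0.0981] 0.0009296034985910959 top@z [ 0.4398 -0.0144  0.1   ] side@z [ 0.4395 -0.0097  0.1   ]
left tri [0.4842 0.0263 0.0974] 0.00017773982944325987 top@z [0.484  0.0262 0.1   ] side@z [0.4824 0.032  0.1   ]
right tri [ 0.4814 -0.057   0.1007] 0.001269841349304377 top@z [ 0.4808 -0.0572  0.1   ] side@z [ 0.4825 -0.0585  0.1   ]
bal tri [ 0.5234 -0.0184  0.1364] 0.0022833342596855553 top@z [ 0.522  -0.0187  0.14  ] side@z [ 0.5211 -0.0089  0.14  ]
key tri [ 0.4283 -0.1333  0.1134] 0.0019286773988282766 top@z [ 0.4292 -0.1328  0.116 ] side@z [ 0.4257 -0.1263  0.116 ]
tab tri [ 0.5837 -0.0302  0.2753] 0.0027394117720461967 top@z [ 0.5842 -0.0296  0.28  ] side@z [ 0.5734 -0.0094  0.28  ]
red tri [0.4894 0.3058 0.1045] 0.0024516159307010153
rotor hub ring c [ 0.481 -0.016  0.1  ]
cornFL [0.4081 0.0705 0.1   ]
FR [ 0.3799 -0.1546  0.1   ]
BL [0.5687 0.0548 0.1   ]
BR [ 0.5417 -0.1839  0.1   ]
top 3336 ((0.47596752643585205, -0.05565264821052551), (0.24903160333633423, 0.1687622219324112), 82.6070556640625) 0.09992983566266778
rack 2096 ((0.4655311405658722, 0.30502572655677795), (0.0925140529870987, 0.1478179395198822), 2.760652542114258) 0.06611537173274606
side 1553 ((0.47503185272216797, -0.049904629588127136), (0.24697208404541016, 0.16603060066699982), 82.95882415771484) 0.09905504267902815
rack 2687 ((0.4684269428253174, 0.3060767650604248), (0.09455733746290207, 0.14963839948177338), 2.8505852222442627) 0.06518233289762981
```

The heights agree with the text: caps 0.105, bucket mouths 0.098–0.10, key 0.114, housing 0.0995, rack plate 0.066. The two cameras differ by 2–5 mm in y, so I average them for now. Next I turn the jaws to world yaw 0, raise, and travel to the rack.

Request:
arm_command(plan=[[[0, 0, 0, -0.006, 0, 0, -6.7], [0, 0, 0, -0.006, 0, 0, -6.7], [0, 0, 0, -0.006, 0, 0, -6.7], [0, 0, 0, -0.006, 0, 0, -6.7], [0, 0, 0, -0.006, 0, 0, -6.7], [0, 0, 0, -0.006, 0, 0, -6.7], [0, 0, 0, -0.006, 0, 0, -6.7], [0, 0, 0, -0.006, 0, 0, -6.7], [0, 0, 0, -0.006, 0, 0, -6.7], [0, 0, 0, -0.006, 0, 0, -6.7], [0, 0, 0, -0.006, 0, 0, -6.7], [0, 0.013, -0.032, 0, 0, 0, 0], [0, 0.013, -0.032, 0, 0, 0, 0], [0, 0.013, -0.032, 0, 0, 0, 0], [0, 0.013, -0.032, 0, 0, 0, 0], [0, 0.013, -0.032, 0, 0, 0, 0], [0, 0.013, -0.032, 0, 0, 0, 0], [0, 0.013, -0.032, 0, 0, 0, 0], [0, 0.013, -0.032, 0, 0, 0, 0], [0, 0.013, -0.032, 0, 0, 0, 0]]], grip_force=25)

```text
time_s: 1.77
tcp_pos: [0.2715, -0.2382, 0.2971]
tcp_rot: [-3.142, 0.0, 0.0]
wrist_force: [0.9, -0.1, 0.9]
gripper_width: 0.0428
```

Request:
arm_command(plan=[[[0, 0.013, -0.032, 0, 0, 0, 0], [0, 0.013, -0.032, 0, 0, 0, 0], [0, 0.013, -0.032, 0, 0, 0, 0], [0, 0.013, -0.032, 0, 0, 0, 0], [0, 0.013, -0.032, 0, 0, 0, 0], [0, 0.013, -0.032, 0, 0, 0, 0], [0, 0.013, -0.032, 0, 0, 0, 0], [0, 0.013, -0.032, 0, 0, 0, 0], [0, 0.013, -0.032, 0, 0, 0, 0], [0, 0.013, -0.032, 0, 0, 0, 0], [0, 0.013, -0.032, 0, 0, 0, 0], [0, 0.013, -0.032, 0, 0, 0, 0], [0, 0.013, -0.032, 0, 0, 0, 0], [0, 0.013, -0.032, 0, 0, 0, 0], [0, 0.013, -0.032, 0, 0, 0, 0], [0, 0.01, -0.02, 0.01, 0, 0, 0], [0, 0, 0, 0, 0, 0, 0], [0, 0, 0, 0, 0, 0, 0]]])

```text
time_s: 3.27
tcp_pos: [0.476, 0.2608, 0.286]
tcp_rot: [3.14, 0.003, -0.004]
wrist_force: [-0.3, -0.1, 0.1]
gripper_width: 0.0426
```

Request:
arm_command(plan=[[[0, 0.0065, -0.0223, 0, 0, 0, 0], [0, 0.0065, -0.0223, 0, 0, 0, 0], [0, 0, 0, 0.03, 0, 0, 0], [0, 0, 0, 0.03, 0, 0, 0], [0, 0, 0, 0.03, 0, 0, 0], [0, 0, 0, 0.03, 0, 0, 0], [0, 0, 0, 0.02, 0, 0, 0], [0, 0, 0, 0.02, 0, 0, 0], [0, 0, 0, 0.02, 0, 0, 0], [0, 0, 0, 0.015, 0, 0, 0], [0, 0, 0, 0.014, 0, 0, 0], [0, 0, 0, 0, 0, 0, 0], [0, 0, 0, 0, 0, 0, 0]]])

```text
time_s: 4.35
tcp_pos: [0.4893, 0.3041, 0.0787]
tcp_rot: [3.141, -0.001, -0.001]
wrist_force: [0.2, -0.0, -0.8]
gripper_width: 0.0427
```

Run:
```python
from h import *
a,_=eyes.snapshot("side"); b,_=eyes.snapshot("top")
A=cv2.resize(a[230:390,180:340],None,fx=3.2,fy=3.2); B=cv2.resize(b[190:290,130:230],(512,512))
cv2.imwrite("pics/g1.png",cv2.resize(np.hstack([A,B])[:,:,::-1],(800,400)))
print(r.observe()['tcp_pos'])
```

```text
[0.48981015 0.30468738 0.07972577]
```

View pics/g1.png

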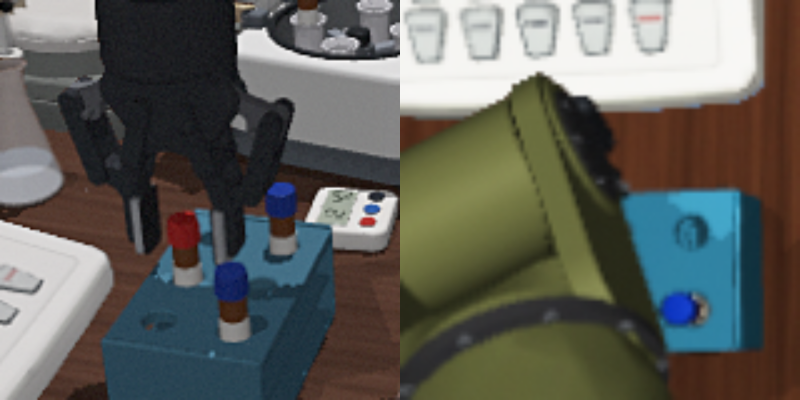

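The red cap (left panel, about (183,230)) stands between the two fingers, and the blue tubes are clear. I close.

Request:
arm_command(plan=[[[1, 0, 0, 0.001, 0, 0, 0], [1, 0, 0, 0, 0, 0, 0], [1, 0, 0, 0, 0, 0, 0], [1, 0, 0, 0, 0, 0, 0], [1, 0, 0, 0, 0, 0, 0], [1, 0, 0, 0, 0, 0, 0], [1, 0, 0, 0, 0, 0, 0], [1, 0, 0, 0, 0, 0, 0]]], grip_force=30)

```text
time_s: 5.12
tcp_pos: [0.4895, 0.3051, 0.0778]
tcp_rot: [-3.141, -0.001, -0.001]
wrist_force: [0.5, -0.7, 5.2]
gripper_width: 0.0165
```

Request:
arm_command(plan=[[[1, 0, 0, -0.01, 0, 0, 0], [1, 0, 0, -0.015, 0, 0, 0], [1, 0, 0, -0.02, 0, 0, 0], [1, 0, 0, -0.02, 0, 0, 0], [1, 0, 0, -0.02, 0, 0, 0], [1, 0, 0, -0.02, 0, 0, 0], [1, 0, 0, -0.02, 0, 0, 0], [1, 0, 0, -0.01, 0, 0, 0], [1, 0, 0, 0, 0, 0, 0], [1, 0, 0, 0, 0, 0, 0]]])

```text
time_s: 5.95
tcp_pos: [0.4891, 0.3048, 0.2119]
tcp_rot: [3.142, 0.0, -0.0]
wrist_force: [-0.1, -0.3, -2.1]
gripper_width: 0.0173
```

Run:
```python
from h import *
np.set_printoptions(precision=4,suppress=True)
a,d=eyes.snapshot("side"); o=r.observe(); print(o['tcp_pos'],o['gripper_width'])
t=o['tcp_pos']
for k in (-.019+.0,0,.08): print(pix("side",t-[0,0,k]))
u,v=pix("side",t-[0,0,.03]); u,v=int(u),int(v); x0,y0=max(u-70,0),max(v-70,0)
print(x0,y0); np.savez("side1.npz",im=a,d=d)
cv2.imwrite("pics/g2.png",cv2.resize(a[y0:y0+140,x0:x0+140],(560,560),interpolation=cv2.INTER_CUBIC)[:,:,::-1])
```

```text
[0.4889 0.3047 0.2111] 0.01657398658554428
(np.float64(246.48891275677443), np.float64(235.79678406362893))
(np.float64(247.61818389405633), np.float64(248.77202607633558))
(np.float64(252.26377887236387), np.float64(300.51541553647036))
179 198
```

View pics/g2.png

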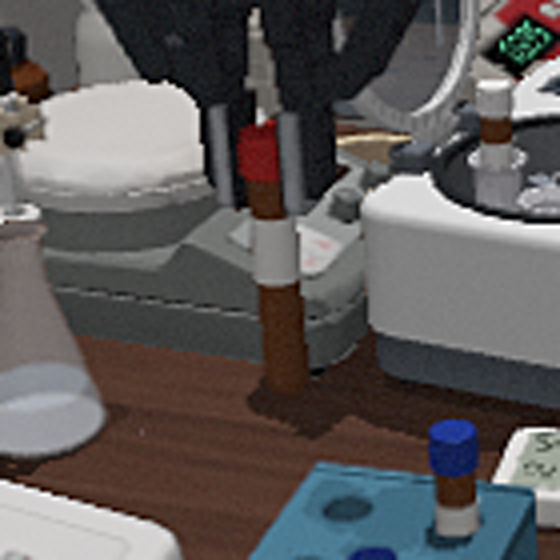

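The tube is held by its cap and nearly upright; its foot shows at crop (289,392), pixel (251.3,296), against a forward projection of (251.8,295.3). I carry it over to the bucket, still high.

Request:
arm_command(plan=[[[1, -0.002, 0.02, -0.005, 0, 0, 0], [1, -0.004, 0.026, -0.002, 0, 0, 0], [1, -0.004, 0.027, 0, 0, 0, 0], [1, -0.004, 0.027, 0, 0, 0, 0], [1, -0.004, 0.027, 0, 0, 0, 0], [1, -0.004, 0.027, 0, 0, 0, 0], [1, -0.004, 0.027, 0, 0, 0, 0], [1, -0.004, 0.027, 0, 0, 0, 0], [1, -0.004, 0.027, 0, 0, 0, 0], [1, -0.004, 0.027, 0, 0, 0, 0], [1, -0.004, 0.027, 0, 0, 0, 0], [1, -0.003, 0.02, 0, 0, 0, 0], [1, -0.003, 0.01, 0, 0, 0, 0], [1, 0, 0, 0, 0, 0, 0], [1, 0, 0, 0, 0, 0, 0], [1, 0, 0, 0, 0, 0, 0]]])

```text
time_s: 7.33
tcp_pos: [0.4414, -0.0133, 0.2189]
tcp_rot: [-3.141, -0.001, 0.001]
wrist_force: [0.5, 0.8, -1.1]
gripper_width: 0.0171
```

```bash
cat > tube.py <<'E'
from h import *
import sys
np.set_printoptions(precision=4,suppress=True)
a,d=eyes.snapshot("side"); o=r.observe(); t=o['tcp_pos']; print(t,o['gripper_width'])
np.savez("sideN.npz",im=a,d=d)
v,u=np.mgrid[0:480,0:640]
c,_=ray("side",320.,240.); W=c+(world("side",u.ravel().astype(float),v.ravel().astype(float),1.0)-c)*d.ravel()[:,None]
# tube points below the fingers: slices in height, near the tcp
for z0 in (.01,.02,.03,.04,.05,.06):
    m=(abs(W[:,:2]-t[:2]).max(1)<.025)&(abs(W[:,2]-(t[2]-z0))<.005)
    P=W[m]
    if m.sum()<5: print(z0,m.sum()); continue
    # fit circle of radius 8 mm in xy
    from scipy.optimize import least_squares
    s=least_squares(lambda q:np.hypot(P[:,0]-q[0],P[:,1]-q[1])-.008,P[:,:2].mean(0)+[.002,-.006],loss='soft_l1',f_scale=.001)
    print(z0,m.sum(),s.x,'minus tcp',s.x-t[:2],'res',np.abs(s.fun).mean())
u0,v0,w,h=[int(x) for x in sys.argv[2:6]]
cv2.imwrite(sys.argv[1],cv2.resize(a[v0:v0+h,u0:u0+w],None,fx=600/w,fy=600/w,interpolation=cv2.INTER_CUBIC)[:,:,::-1])
E
python3 tube.py pics/g3.png 260 110 160 160
```

```text
[ 0.4414 -0.0132  0.219 ] 0.016977815978194147
0.01 41 [ 0.4422 -0.0117] minus tcp [0.0008 0.0015] res 0.0008436783168320687
0.02 44 [ 0.4421 -0.0111] minus tcp [0.0007 0.0021] res 0.0011760984126590462
0.03 38 [ 0.4419 -0.0118] minus tcp [0.0005 0.0014] res 0.0008432163048756413
0.04 42 [ 0.4422 -0.0122] minus tcp [0.0008 0.001 ] res 0.00115952337706316
0.05 39 [ 0.4427 -0.0119] minus tcp [0.0012 0.0014] res 0.0008091094001464519
0.06 39 [ 0.4427 -0.0121] minus tcp [0.0013 0.0011] res 0.0011597190018311403
```

View pics/g3.png

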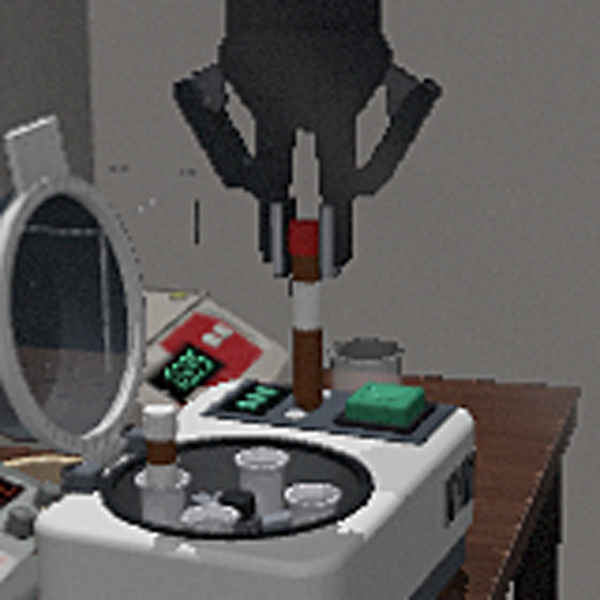

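Run:
```python
from h import *
from scipy.optimize import least_squares
np.set_printoptions(precision=4,suppress=True)
for n in ("side","top"):
    z=np.load(n+"0.npz"); d=z['d']; v,u=np.mgrid[0:480,0:640]
    c,_=ray(n,320.,240.); W=c+(world(n,u.ravel().astype(float),v.ravel().astype(float),1.0)-c)*d.ravel()[:,None]
    for nm,g in dict(opp=(.440,-.012),left=(.483,.029),right=(.482,-.057)).items():
        m=(np.hypot(*(W[:,:2]-g).T)<.018)&(abs(W[:,2]-.1)<.004); P=W[m]
        if m.sum()<6: print(n,nm,m.sum()); continue
        s=least_squares(lambda q:np.hypot(P[:,0]-q[0],P[:,1]-q[1])-q[2],[*g,.0125],loss='soft_l1',f_scale=.001)
        print(n,nm,m.sum(),s.x,np.median(P[:,2]),cv2.minEnclosingCircle(P[:,:2].astype(np.float32)))
    for z0 in (.11,.12,.13):
        m=(np.hypot(*(W[:,:2]-(.523,-.015)).T)<.02)&(abs(W[:,2]-z0)<.005); P=W[m]
        if m.sum()<6: continue
        s=least_squares(lambda q:np.hypot(P[:,0]-q[0],P[:,1]-q[1])-(.008 if z0<.123 else .009),P[:,:2].mean(0)+[.002,-.006],loss='soft_l1',f_scale=.001)
        print(n,'bal',z0,m.sum(),s.x)
```

```text
side opp 51 [ 0.4408 -0.0133  0.0128] 0.09842885375027316 ((0.44233718514442444, -0.014016839675605297), 0.016231922432780266)
side left 58 [0.484  0.0272 0.0132] 0.09831633490852487 ((0.4833155870437622, 0.026948746293783188), 0.015501467511057854)
side right 49 [ 0.4819 -0.0558  0.0131] 0.09868713849961591 ((0.48278093338012695, -0.05532216280698776), 0.015630681067705154)
side bal 0.11 39 [ 0.5255 -0.0177]
side bal 0.12 33 [ 0.525  -0.0179]
side bal 0.13 43 [ 0.5252 -0.0174]
top opp 61 [ 0.4389 -0.015   0.0122] 0.09837811717883116 ((0.4387087821960449, -0.014950228855013847), 0.014552026987075806)
top left 51 [0.4821 0.026  0.0126] 0.09845540955026277 ((0.4821242690086365, 0.02586129494011402), 0.014508991502225399)
top right 58 [ 0.4796 -0.0582  0.0126] 0.09878708948685422 ((0.47951188683509827, -0.058048076927661896), 0.01471651066094637)
```

The same camera puts the bucket at (0.4407,-0.0127) and the tube foot at (0.4427,-0.012). So I shift by (-2,-0.7) mm and descend.

Request:
arm_command(plan=[[[1, -0.002, 0.0007, 0.015, 0, 0, 0], [1, 0, 0, 0.015, 0, 0, 0], [1, 0, 0, 0.012, 0, 0, 0], [1, 0, 0, 0.008, 0, 0, 0], [1, 0, 0, 0.006, 0, 0, 0], [1, 0, 0, 0.006, 0, 0, 0], [1, 0, 0, 0.006, 0, 0, 0], [1, 0, 0, 0, 0, 0, 0], [1, 0, 0, 0, 0, 0, 0]]])

```text
time_s: 8.13
tcp_pos: [0.4394, -0.0148, 0.1513]
tcp_rot: [-3.142, -0.001, 0.0]
wrist_force: [-0.8, -0.1, -0.3]
gripper_width: 0.0168
```

```bash
python3 tube.py pics/g4.png 300 180 80 80; python3 -c "
from h import *
print(r.observe()['wrist_force'])"
```

```text
[ 0.4395 -0.0149  0.1515] 0.016335237230767363
0.01 42 [ 0.4405 -0.0132] minus tcp [0.001  0.0017] res 0.0008426812310090433
0.02 46 [ 0.4404 -0.0134] minus tcp [0.0009 0.0015] res 0.0010050008047394888
0.03 35 [ 0.4408 -0.0139] minus tcp [0.0012 0.0009] res 0.001037427980750582
0.04 37 [ 0.4401 -0.0136] minus tcp [0.0006 0.0013] res 0.0011527749885751812
0.05 91 [ 0.4369 -0.0123] minus tcp [-0.0026  0.0026] res 0.0072493239093426465
0.06 50 [ 0.442  -0.0102] minus tcp [0.0025 0.0047] res 0.001998726202375061
[-0.73523654 -0.62851691 -0.18156071]
```

View pics/g4.png

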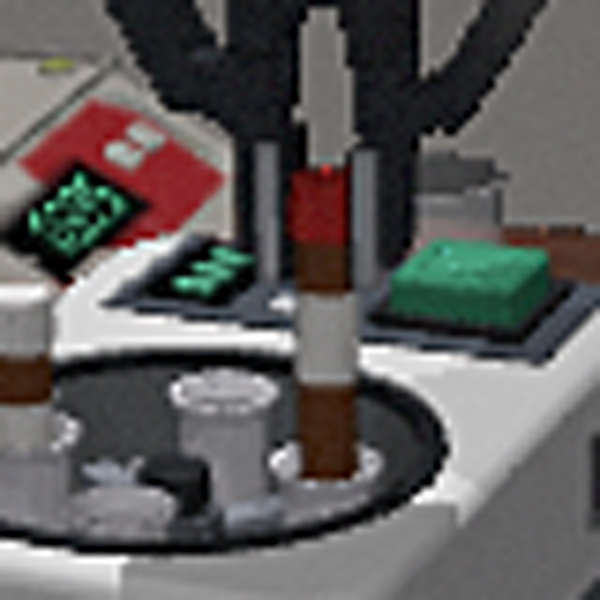

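The tube has entered the bucket mouth centrally (crop (328,465)) with no contact force, so I continue down.

Request:
arm_command(plan=[[[1, 0, 0, 0.005, 0, 0, 0], [1, 0, 0, 0.005, 0, 0, 0], [1, 0, 0, 0.005, 0, 0, 0], [1, 0, 0, 0.005, 0, 0, 0], [1, 0, 0, 0.005, 0, 0, 0], [1, 0, 0, 0.005, 0, 0, 0], [1, 0, 0, 0.004, 0, 0, 0], [1, 0, 0, 0.0025, 0, 0, 0], [1, 0, 0, 0, 0, 0, 0], [1, 0, 0, 0, 0, 0, 0]]])

```text
time_s: 9.02
tcp_pos: [0.4393, -0.0149, 0.1147]
tcp_rot: [-3.142, -0.0, 0.0]
wrist_force: [-0.1, 0.2, -0.4]
gripper_width: 0.0168
```

Request:
arm_command(plan=[[[0.2, 0, 0, 0, 0, 0, 0], [0.2, 0, 0, 0, 0, 0, 0], [0.2, 0, 0, 0, 0, 0, 0], [0.2, 0, 0, 0, 0, 0, 0], [0.2, 0, 0, 0, 0, 0, 0], [0.2, 0, 0, 0, 0, 0, 0], [0.2, 0, 0, -0.01, 0, 0, 0], [0.2, 0, 0, -0.02, 0, 0, 0], [0.2, 0, 0, -0.03, 0, 0, 0], [0.2, 0, 0, -0.04, 0, 0, 0], [0.2, 0, 0, -0.04, 0, 0, 0], [0.2, 0, 0, -0.04, 0, 0, 0], [0.2, 0, 0, -0.04, 0, 0, 0], [0.2, 0, 0, -0.03, 0, 0, 0], [0.2, 0, 0, 0, 0, 0, 0], [0.2, 0, 0, 0, 0, 0, 0]]])

```text
time_s: 10.35
tcp_pos: [0.4394, -0.0148, 0.3666]
tcp_rot: [3.141, 0.001, 0.005]
wrist_force: [0.3, -0.2, -1.4]
gripper_width: 0.034
```

Run:
```python
from h import *
from scipy.optimize import least_squares
np.set_printoptions(precision=4,suppress=True)
a,d=eyes.snapshot("side"); print(r.observe()['tcp_pos'],r.observe()['gripper_width'])
v,u=np.mgrid[0:480,0:640]; c,_=ray("side",320.,240.); W=c+(world("side",u.ravel().astype(float),v.ravel().astype(float),1.0)-c)*d.ravel()[:,None]
im=a.reshape(-1,3).astype(int)
m=(im[:,0]>90)&(im[:,1]<60)&(np.hypot(*(W[:,:2]-(.44,-.013)).T)<.03)&(W[:,2]>.1); print('red cap',m.sum(),W[m].min(0),W[m].max(0))
m=(np.hypot(*(W[:,:2]-(.525,-.018)).T)<.02)&(W[:,2]>.115)&(W[:,2]<.17); print('bal',m.sum(),W[m].max(0))
# tab
m=(W[:,2]>.25)&(W[:,2]<.31)&(abs(W[:,0]-.58)<.08)&(abs(W[:,1]+.02)<.06); print('tab',m.sum(),W[m].min(0),W[m].max(0))
for z in (.20,.22,.24,.26,.27,.28): 
    k=m=(abs(W[:,2]-z)<.005)&(abs(W[:,0]-.58)<.08)&(abs(W[:,1]+.02)<.10); print(z,k.sum(),W[k].min(0),W[k].max(0), np.median(W[k],0))
cv2.imwrite("pics/g5.png",cv2.resize(a[110:270,220:420],(800,640),interpolation=cv2.INTER_CUBIC)[20:620,:,::-1])
```

```text
[ 0.4391 -0.0148  0.365 ] 0.033835078953909824
red cap 75 [ 0.4318 -0.0226  0.123 ] [ 0.4481 -0.0004  0.1415]
bal 117 [ 0.534  -0.0047  0.1403]
tab 282 [ 0.5795 -0.0546  0.2501] [0.5988 0.0006 0.285 ]
0.2 246 [ 0.5658 -0.0989  0.1951] [0.6289 0.0462 0.205 ] [ 0.6023 -0.077   0.1998]
0.22 214 [ 0.5702 -0.0958  0.215 ] [0.6312 0.0393 0.225 ] [0.6011 0.0067 0.2199]
0.24 152 [ 0.5761 -0.0813  0.235 ] [0.6248 0.0258 0.2449] [ 0.5947 -0.0041  0.2397]
0.26 84 [ 0.5843 -0.0546  0.255 ] [ 0.5959 -0.003   0.2649] [ 0.5885 -0.0228  0.2598]
0.27 76 [ 0.5858 -0.0534  0.265 ] [ 0.5975 -0.0035  0.2749] [ 0.5907 -0.0259  0.2702]
0.28 78 [ 0.5878 -0.0539  0.2751] [ 0.5988 -0.0049  0.285 ] [ 0.5919 -0.0243  0.2808]
```

View pics/g5.png

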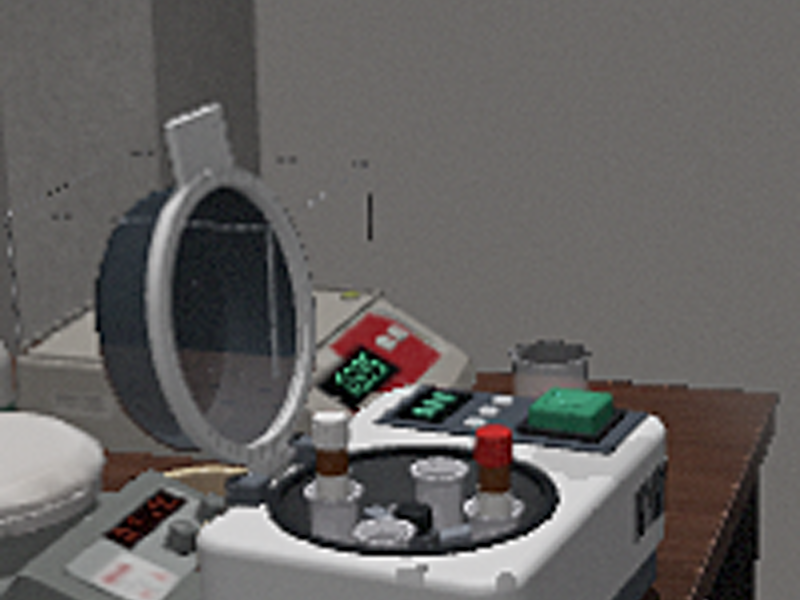

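Red cap top is at 0.1415 against 0.140 for the balance cap, so the tube is fully home and released. The tab spans y -0.054 to -0.003, x about 0.588 to 0.598, with its top near 0.287. I shut the fingers and go behind it.

Request:
arm_command(plan=[[[1, 0.02, 0.002, 0, 0, 0, 0], [1, 0.03, 0.002, 0, 0, 0, 0], [1, 0.035, 0.002, 0, 0, 0, 0], [1, 0.035, 0.002, 0, 0, 0, 0], [1, 0.035, 0.002, 0, 0, 0, 0], [1, 0.03, 0.001, 0, 0, 0, 0], [1, 0.011, 0, 0, 0, 0, 0], [1, 0, 0, 0, 0, 0, 0], [1, 0, 0, 0.03, 0, 0, 0], [1, 0, 0, 0.03, 0, 0, 0], [1, 0, 0, 0.02, 0, 0, 0], [1, 0, 0, 0.012, 0, 0, 0], [1, 0, 0, 0, 0, 0, 0], [1, 0, 0, 0, 0, 0, 0]]])

```text
time_s: 11.57
tcp_pos: [0.6351, -0.0258, 0.2734]
tcp_rot: [3.142, 0.0, 0.0]
wrist_force: [-0.6, -0.1, 1.0]
gripper_width: 0.0002
```

Run:
```python
from h import *
a,d=eyes.snapshot("side"); o=r.observe(); print(o['tcp_pos'],o['wrist_force'],o['gripper_width'])
cv2.imwrite("pics/g6.png",cv2.resize(a[50:200,190:390],(800,600),interpolation=cv2.INTER_CUBIC)[:,:,::-1])
```

```text
[ 0.63545347 -0.02581833  0.27432434] [-0.81447722 -0.1116233   0.58622928] -8.694142202982841e-05
```

View pics/g6.png

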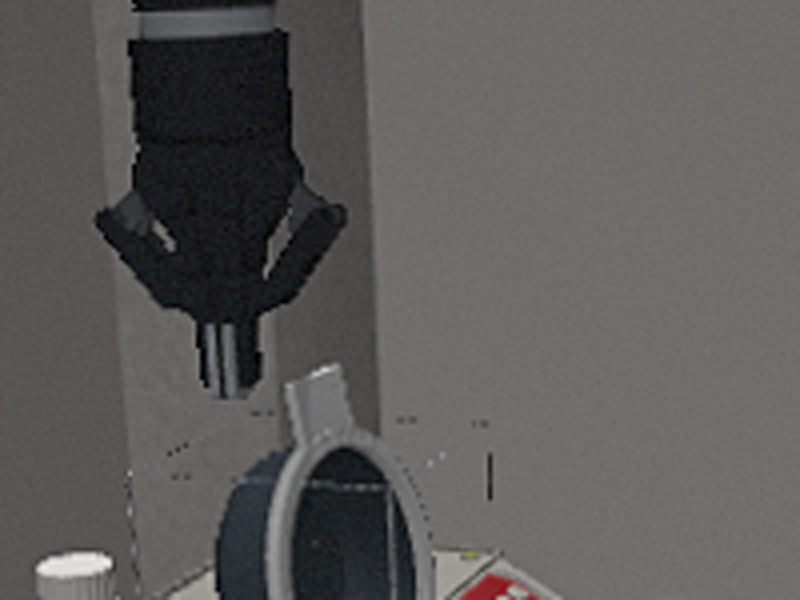

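The fingers are behind the tab (tip at crop (228,395), tab at (318,400)) and clear of the dome. I go 6 mm lower and pull along the arc.

Request:
arm_command(plan=[[[1, 0, 0, 0.006, 0, 0, 0], [1, -0.0117, -0.0015, 0, 0, 0, 0], [1, -0.0117, -0.0015, 0, 0, 0, 0], [1, -0.0117, -0.0015, 0, 0, 0, 0], [1, -0.012, -0.0015, 0, 0, 0, 0], [1, -0.012, -0.0015, 0, 0, 0, 0], [1, -0.011, -0.0014, 0.0013, 0, 0, 0], [1, -0.011, -0.0014, 0.0013, 0, 0, 0], [1, -0.011, -0.0014, 0.0013, 0, 0, 0], [1, -0.011, -0.0014, 0.0033, 0, 0, 0], [1, -0.011, -0.0014, 0.0033, 0, 0, 0], [1, -0.011, -0.0014, 0.0033, 0, 0, 0], [1, 0, 0, 0, 0, 0, 0]]])

```text
time_s: 12.7
tcp_pos: [0.5093, -0.0097, 0.2535]
tcp_rot: [3.142, 0.001, 0.001]
wrist_force: [-0.4, -0.6, 0.3]
gripper_width: -0.0
```

```bash
cat > lid.py <<'E'
from h import *
np.set_printoptions(precision=4,suppress=True)
o=r.observe(); print(o['time_s'],o['tcp_pos'],o['wrist_force'])
a,d=eyes.snapshot("side"); cv2.imwrite("pics/lid.png",cv2.resize(a[50:250,210:410],(600,600),interpolation=cv2.INTER_CUBIC)[:,:,::-1])
v,u=np.mgrid[0:480,0:640]; c,_=ray("side",320.,240.); W=c+(world("side",u.ravel().astype(float),v.ravel().astype(float),1.0)-c)*d.ravel()[:,None]
im=a.reshape(-1,3).astype(int)
m=(im.min(1)>85)&(np.ptp(im,axis=1)<40)&(abs(W[:,1]+.015)<.03)&(W[:,2]>.102)&(W[:,0]>.36)&(W[:,0]<.62)&(W[:,2]<.30)
P=W[m]; 
for x in np.arange(.37,.62,.02):
    q=P[abs(P[:,0]-x)<.01]
    if len(q)>3: print(round(x,3),len(q),'z',q[:,2].min(),q[:,2].max())
E
python3 lid.py
```

```text
12.7 [ 0.5093 -0.0097  0.2535] [-0.412  -0.6236  0.3277]
0.43 16 z 0.10288061288015216 0.10801709198751469
0.45 14 z 0.10271149457188206 0.10930467980885678
0.49 162 z 0.2349850822778968 0.2726913733900419
0.51 154 z 0.10206601140592908 0.28865932421774565
0.53 87 z 0.10257017076387825 0.2943098227056603
0.55 85 z 0.10466910055940343 0.25147382772717075
0.57 9 z 0.10277763675823476 0.1308103138396588
```

Request:
arm_command(plan=[[[1, -0.01, -0.0013, 0.0055, 0, 0, 0], [1, -0.01, -0.0013, 0.0055, 0, 0, 0], [1, -0.01, -0.0013, 0.0055, 0, 0, 0], [1, -0.0095, -0.0012, 0.0075, 0, 0, 0], [1, -0.0095, -0.0012, 0.0075, 0, 0, 0], [1, -0.008, -0.001, 0.009, 0, 0, 0], [1, -0.008, -0.001, 0.009, 0, 0, 0], [1, 0, 0, 0, 0, 0, 0], [1, 0, 0, 0, 0, 0, 0], [1, 0, 0, 0, 0, 0, 0], [1, 0, 0, 0, 0, 0, 0], [1, 0, 0, 0, 0, 0, 0]]])

```text
time_s: 13.75
tcp_pos: [0.4458, -0.0017, 0.204]
tcp_rot: [3.142, 0.0, 0.001]
wrist_force: [-0.8, -0.1, -0.1]
gripper_width: -0.0001
```

```bash
python3 lid.py
```

```text
13.75 [ 0.4458 -0.0017  0.204 ] [-0.8424 -0.0608 -0.0644]
0.41 32 z 0.20978119130209633 0.28316564285452966
0.43 41 z 0.10214765278589744 0.22507939969005808
0.45 108 z 0.10233333543166856 0.24076794545552824
0.47 5 z 0.26466395374528273 0.2848859066268206
0.51 21 z 0.10280839173009698 0.2878563124515706
0.53 23 z 0.1020377524621886 0.12606088799380272
0.57 6 z 0.10911150409925385 0.11125642921323586
```

View pics/lid.png

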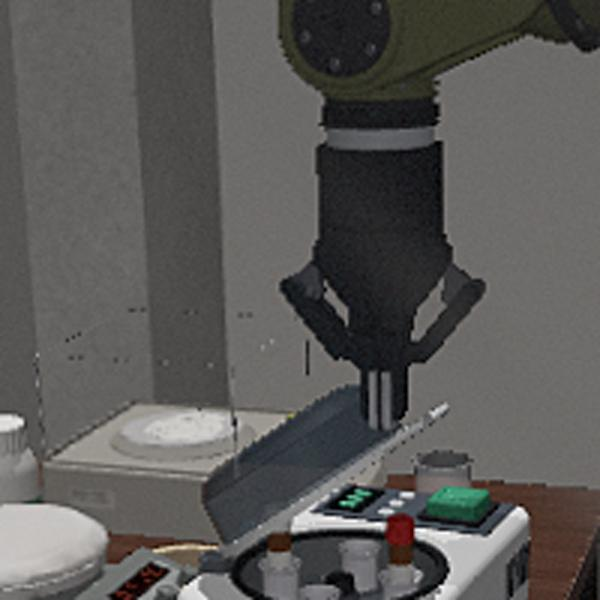

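The lid has tilted to about 0.6 rad, below the self-closing angle, with its tab at crop (435,412) and the fingers above it. I back off upwards and let it sink.

Request:
arm_command(plan=[[[1, 0, 0, -0.02, 0, 0, 0], [1, 0, 0, -0.02, 0, 0, 0], [1, 0, 0, 0, 0, 0, 0], [1, 0, 0, 0, 0, 0, 0], [1, 0, 0, 0, 0, 0, 0], [1, 0, 0, 0, 0, 0, 0], [1, 0, 0, 0, 0, 0, 0], [1, 0, 0, 0, 0, 0, 0], [1, 0, 0, 0, 0, 0, 0], [1, 0, 0, 0, 0, 0, 0], [1, 0, 0, 0, 0, 0, 0], [1, 0, 0, 0, 0, 0, 0], [1, 0, 0, 0, 0, 0, 0], [1, 0, 0, 0, 0, 0, 0], [1, 0, 0, 0, 0, 0, 0], [1, 0, 0, 0, 0, 0, 0], [1, 0, 0, 0, 0, 0, 0], [1, 0, 0, 0, 0, 0, 0]]])

```text
time_s: 15.3
tcp_pos: [0.4453, -0.0017, 0.2435]
tcp_rot: [3.142, 0.0, 0.0]
wrist_force: [0.2, -0.4, -0.9]
gripper_width: 0.0001
```

```bash
python3 lid.py; cp pics/lid.png pics/lid2.png
```

```text
15.3 [ 0.4453 -0.0017  0.2435] [ 0.1571 -0.4087 -0.9223]
0.37 4 z 0.105247101813634 0.10720816919584125
0.39 94 z 0.10529079372302985 0.11017074874604571
0.41 97 z 0.1064353902606911 0.13080703098036345
0.43 19 z 0.1395904926913289 0.28005467714347965
0.45 81 z 0.15254623037940723 0.2799984148502588
0.49 37 z 0.15247581202435073 0.15479562416349035
0.53 5 z 0.15082774145384303 0.15434972637084482
0.55 27 z 0.10682837299236314 0.15018252329863258
0.57 27 z 0.10755287751804771 0.11254604169078675
```

View pics/lid2.png

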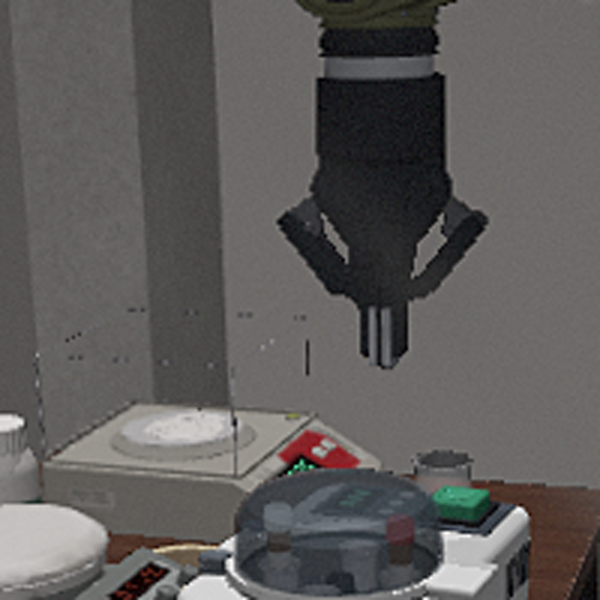

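The lid is shut: the tab lies at z 0.105–0.110, the dome top is level at 0.154, and both caps show beneath it. Now to the key at (0.429,-0.131).

Request:
arm_command(plan=[[[1, -0.004, 0.02, 0, 0, 0, 0], [1, -0.004, 0.03, 0, 0, 0, 0], [1, -0.004, 0.03, 0, 0, 0, 0], [1, -0.004, 0.03, 0, 0, 0, 0], [1, 0, 0.019, 0, 0, 0, 0], [1, 0, 0, 0, 0, 0, 0], [1, 0, 0, 0.03, 0, 0, 0], [1, 0, 0, 0.03, 0, 0, 0], [1, 0, 0, 0.03, 0, 0, 0], [1, 0, 0, 0.02, 0, 0, 0], [1, 0, 0, 0.01, 0, 0, 0], [1, 0, 0, 0, 0, 0, 0], [1, 0, 0, 0, 0, 0, 0]]])

```text
time_s: 16.43
tcp_pos: [0.4297, -0.1305, 0.1241]
tcp_rot: [3.142, 0.001, 0.001]
wrist_force: [0.2, -0.3, 0.2]
gripper_width: -0.0004
```

Request:
arm_command(plan=[[[1, 0, 0, 0.002, 0, 0, 0], [1, 0, 0, 0.002, 0, 0, 0], [1, 0, 0, 0.002, 0, 0, 0], [1, 0, 0, 0.002, 0, 0, 0], [1, 0, 0, 0, 0, 0, 0], [1, 0, 0, 0, 0, 0, 0], [1, 0, 0, 0, 0, 0, 0]]])

```text
time_s: 17.02
tcp_pos: [0.4295, -0.1307, 0.1158]
tcp_rot: [3.141, 0.0, 0.001]
wrist_force: [0.5, -0.3, 3.5]
gripper_width: 0.0
```

Contact comes at 0.1158 with 3.5 N, which fits the spring's preload. I press about 6.5 mm further.

Request:
arm_command(plan=[[[1, 0, 0, 0.0015, 0, 0, 0], [1, 0, 0, 0.0015, 0, 0, 0], [1, 0, 0, 0.0015, 0, 0, 0], [1, 0, 0, 0.001, 0, 0, 0], [1, 0, 0, 0.001, 0, 0, 0], [1, 0, 0, 0, 0, 0, 0], [1, 0, 0, 0, 0, 0, 0], [1, 0, 0, 0, 0, 0, 0]]])

```text
time_s: 17.68
tcp_pos: [0.4296, -0.1307, 0.1094]
tcp_rot: [3.141, 0.0, 0.001]
wrist_force: [-1.3, 0.5, 9.1]
gripper_width: 0.0
```

9.1 N and 6.4 mm agree with each other (about 6.1–6.4 mm of travel). I hold.

Request:
arm_command(plan=[[[1, 0, 0, 0.0003, 0, 0, 0], [1, 0, 0, 0, 0, 0, 0], [1, 0, 0, 0, 0, 0, 0], [1, 0, 0, 0, 0, 0, 0], [1, 0, 0, 0, 0, 0, 0], [1, 0, 0, 0, 0, 0, 0], [1, 0, 0, 0, 0, 0, 0], [1, 0, 0, 0, 0, 0, 0], [1, 0, 0, 0, 0, 0, 0], [1, 0, 0, 0, 0, 0, 0], [1, 0, 0, 0, 0, 0, 0], [1, 0, 0, 0, 0, 0, 0], [1, 0, 0, 0, 0, 0, 0], [1, 0, 0, 0, 0, 0, 0], [1, 0, 0, 0, 0, 0, 0], [1, 0, 0, 0, 0, 0, 0], [1, 0, 0, 0, 0, 0, 0], [1, 0, 0, 0, 0, 0, 0], [1, 0, 0, 0, 0, 0, 0], [1, 0, 0, 0, 0, 0, 0]]])

```text
time_s: 19.35
tcp_pos: [0.4296, -0.1307, 0.1091]
tcp_rot: [3.141, 0.0, 0.001]
wrist_force: [-0.8, 0.6, 10.0]
gripper_width: -0.0001
```

Request:
arm_command(plan=[[[1, 0, 0, 0, 0, 0, 0], [1, 0, 0, 0, 0, 0, 0], [1, 0, 0, 0, 0, 0, 0], [1, 0, 0, 0, 0, 0, 0], [1, 0, 0, 0, 0, 0, 0], [1, 0, 0, 0, 0, 0, 0], [1, 0, 0, 0, 0, 0, 0], [1, 0, 0, 0, 0, 0, 0], [1, 0, 0, 0, 0, 0, 0], [1, 0, 0, 0, 0, 0, 0], [1, 0, 0, 0, 0, 0, 0], [1, 0, 0, 0, 0, 0, 0], [1, 0, 0, 0, 0, 0, 0], [1, 0, 0, 0, 0, 0, 0], [1, 0, 0, 0, 0, 0, 0], [1, 0, 0, 0, 0, 0, 0], [1, 0, 0, 0, 0, 0, 0], [1, 0, 0, 0, 0, 0, 0], [1, 0, 0, 0, 0, 0, 0], [1, 0, 0, 0, 0, 0, 0]]])

```text
time_s: 21.02
tcp_pos: [0.4296, -0.1307, 0.1091]
tcp_rot: [3.141, 0.0, 0.001]
wrist_force: [-1.4, 1.8, 9.9]
gripper_width: 0.0002
```

Request:
arm_command(plan=[[[1, 0, 0, 0, 0, 0, 0], [1, 0, 0, 0, 0, 0, 0], [1, 0, 0, 0, 0, 0, 0], [1, 0, 0, 0, 0, 0, 0], [1, 0, 0, 0, 0, 0, 0], [1, 0, 0, 0, 0, 0, 0], [1, 0, 0, 0, 0, 0, 0], [1, 0, 0, 0, 0, 0, 0], [1, 0, 0, 0, 0, 0, 0], [1, 0, 0, 0, 0, 0, 0]]])

```text
time_s: 21.85
tcp_pos: [0.4296, -0.1307, 0.1091]
tcp_rot: [3.141, 0.001, 0.001]
wrist_force: [-0.6, 0.7, 9.2]
gripper_width: -0.0001
```

```bash
python3 lid.py | head -6; python3 -c "
from h import *
o=r.observe(); print(o['tcp_pos'],o['wrist_force']); z=o['wrist_force'][2]
if z>8.3 and o['tcp_pos'][2]<.1105: print(r.hand_in())"
```

```text
21.85 [ 0.4296 -0.1307  0.1091] [-0.5989  0.7495  9.2125]
0.37 6 z 0.10468196121567741 0.10784669746785314
0.39 89 z 0.10512066730825192 0.11001548622312501
0.41 79 z 0.1068975021428325 0.12297437764475938
0.43 14 z 0.10824078134216264 0.15405308760086872
0.45 5 z 0.15293655039801257 0.15431786852241186
[ 0.429546   -0.13073829  0.10909532] [-1.10022396  0.40854762  9.63696774]
the job is handed in; nothing more can be done
None
```

The job is done and handed in at about 22 s. The red-capped tube stands in the bucket opposite the balance tube, the lid is shut, and the arm is still holding the green key down.

- **Tube:** its cap top measured 0.1415 m, level with the balance cap at 0.140 m, so I take it as fully home.
- **Lid:** I drew it forward by its tab until it sank shut by itself. The tab then lay at z 0.105–0.110 m and the dome top was level at about 0.154 m.
- **Key:** it was held about 6.7 mm down at 9–10 N for over 4 s. I took the travel from the tool height; the spring force agrees, giving about 6–7 mm.

The two cameras disagreed by 2–5 mm in y. I therefore aligned the tube to the bucket within one camera's picture, and it went in without contact force. I saw no failed checks. I did not measure the other tubes, the timer or the beaker again at the end.

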